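Put the bench wheels away on their two posts

ROBOT

A 7-joint arm with a two-finger parallel gripper is mounted at the origin on the work surface. World frame = base frame: x ahead of the robot, y to its left, z up, the work surface at z = 0. Lengths are in m, angles in rad, forces in N, time in s.
With the tool pointing down it reaches from about 0.425 to 0.875 m from the base axis. Payload 4.7 kg.
Tool frame: the origin (TCP) lies midway between the tips of the shut fingers; the grasp point (between the pads) lies 19 mm behind it; z points along the fingers, y is the line along which they close (so a half turn about z gives the same grasp; the last joint's range is limited). The gripper opens to 87 mm and grips with 3 to 60 N. Pads are 19 mm wide; open, the fingers measure 117 mm over their backs; the gripper's body (75 mm by 190 mm) begins 51 mm behind the grasp point.
Start: joints at [1.173, 0.321, -0.07, 1.45, 0.023, 1.371, -0.057], TCP at [0.26, -0.596, 0.223] pointing down, gripper open.
Joint ranges: [-2.86, 2.86], [-0.3, 2.09], [-1.38, 1.24], [0.06, 2.45], [-1.56, 4.7], [0.09, 2.05], [-2.69, 2.69]. Speed limits (rad/s): [2.57, 2.57, 3.14, 3.14, 3.14, 3.14, 3.14].

INTERFACE

Orientations are given as a rotation vector (axis times angle).
In Python, from bench import ctrl gives the robot as it stands. The module is installed in compiled form; this text tells all that it offers.
- The arm moves only by the shell command python3 -m handwheel 'ROWS' [FORCE]. ROWS is JSON, a list of rows, each a list of 7 numbers: the finger opening in m, from 0 to 0.087, then the shift along the tool's x, y, z in m, then the turn, a rotation vector about the tool's x, y, z in degrees. A call has 1 to 12 rows; each row shifts and turns the commanded pose from where the row before left it, along the tool's axes as they then stand; what a row does not reach is not made up. A row lasts 1/8 s, in which the tool goes at most 62.5 mm and 10.7 degrees, less where a joint would pass 70% of its speed; a pose out of reach is approached as far as the arm can. A call is refused whole if a number of a shift passes 0.0625 or a number of a turn 10.7, either way. A call with a gripper value outside its range is refused whole. The fingers move at their own pace and stop on an object; FORCE is the grip in N (left out, the last holds). Time passes only in rows, so rows that do not move let the fingers close. It gives the time, the measured TCP pose, the force, the opening and the grip force at its end, in the units of the state.
- ctrl.get_state(): the state, without advancing time (a new reading comes with each control period).
- ctrl.get_image(name): name is "scene" or "top" or "wrist"; returns (picture, depth): 400x640x3 uint8, blue, green, red; 400x640 float32, m along the optical axis (not along the pixel's ray), 0 where there is no reading.
- ctrl.camera_info(name): a dict with "intrinsics" (3x3 intrinsics, pixels), "R" (3x3) and "t" (3): a world point X has camera coordinates R X + t. Camera axes: x right, y down, z forward; pixel columns grow to the right and rows downward; lengths in m; the calibration is good to about 2 mm. The wrist camera is an equidistant fisheye: a pixel r from the principal point sees the ray r / f radians off the axis. A picture is of the moment at which its call begins: read the wrist's pose just before it. camera_info takes no time and is no camera call; for the wrist camera it gives the pose at the moment of the call.
- ctrl.close_job(): hands the job in; it is judged then, once.
The state is a dict: "time": time; "joint_positions": joint angles; "qd": joint speeds; "joint_torque": joint torques, N m; "position": TCP position; "tool_rot": TCP orientation; "ft_force": force on the tool from outside, world axes, zero at the start; "torque": the same for the moment, N m; "grip_width": opening from 0.0 (shut) to 1.0 (fully open); "grip_force": force on a finger pad.
Only numpy, scipy, OpenCV 4.12 (cv2) and the standard library are available. Lean on these libraries where they do the work, as an engineer would, in place of code of your own. Each camera call takes 0.05 s, during which the arm holds its last target. There are 200 camera calls.

TASK

Put the five loose wheels away on the two storage posts of the jeweller's bench: on the steel post with the black base the dark brown wheel lowest, the green one on it and the blue one on top; on the brass post with the white base the cream buff below and the red buff on top. Lower each one down its post until it lies flat on what is under it, rather than dropping it. Leave the jar, the ring mandrel and the handpiece where they stand.

Things in the scene. Friction and masses are not known exactly. Their poses are not given: they have to be found in the camera images.
- brown_wheel: dark brown coarse abrasive wheel, a flat ring 62 mm across and 16 mm thick with a dark steel bush and a 20 mm through bore; loose, lies flat on the bench at the start. Origin: centre of its underside, z axis up along the bore. Both faces are alike
- green_wheel: green medium abrasive wheel, a flat ring 54 mm across and 16 mm thick with a dark steel bush and a 20 mm through bore; loose, lies flat on the bench at the start. Origin: centre of its underside, z axis up along the bore. Both faces are alike
- blue_wheel: blue fine abrasive wheel, a flat ring 46 mm across and 16 mm thick with a dark steel bush and a 20 mm through bore; loose, lies flat on the bench at the start. Origin: centre of its underside, z axis up along the bore. Both faces are alike
- cream_buff: cream hard felt buff, a flat ring 58 mm across and 16 mm thick with a brass bush and a 20 mm through bore; loose, lies flat on the bench at the start. Origin: centre of its underside, z axis up along the bore. Both faces are alike
- red_buff: red hard felt buff, a flat ring 50 mm across and 16 mm thick with a brass bush and a 20 mm through bore; loose, lies flat on the bench at the start. Origin: centre of its underside, z axis up along the bore. Both faces are alike
- steel_post: storage post fixed to the bench: an upright bright steel rod, 10 mm in diameter, on a black round base 76 mm across and 12 mm high. The rod's tip is 68 mm above the bench, and its last 10 mm taper to a blunt point. Origin: centre of the base's underside on the bench, z up along the rod; the first wheel rests on the base's top, 12 mm above the origin, and each further wheel 16 mm higher
- brass_post: storage post fixed to the bench: an upright brass rod, 10 mm in diameter, on a white round base 76 mm across and 12 mm high. The rod's tip is 68 mm above the bench, and its last 10 mm taper to a blunt point. Origin: centre of the base's underside on the bench, z up along the rod; the first wheel rests on the base's top, 12 mm above the origin, and each further wheel 16 mm higher
- jar: bystander: small amber glass jar with a silvery aluminium cap, 54 mm across and 54 mm high, loose, standing among the wheels and posts. Origin: centre of its underside. Wheels, posts and jar stand at least 120 mm apart, centre to centre, at the start
- mandrel: bystander: steel ring mandrel, a tapered rod standing on a dark wood base 70 mm square, 120 mm high in all, loose, at the left (+y) edge of the work. Origin: centre of its underside
- handpiece: bystander: black rotary handpiece on an aluminium cradle, about 190 mm long and 47 mm high, loose, at the right (-y) edge of the work. Origin: centre of the cradle's underside, x along the handpiece
Things that resemble listed ones, but are neither listed nor needed, are in the scene too. There is more than one size of the cream_buff; the one meant has the size given above.

How it is judged:
By the outcome, as a careful person would: the job done as asked, in the order asked, and still so for the second after the job is handed in, with the robot touching nothing.
It also fails if it takes over 115 s, if anything falls off the work surface, if the arm or the gripper's body presses on something with over 40 N, if the wrist force passes 120 N, or if a joint passes its speed limit or range.

## Working session

There is one attempt and no reset: what is moved stays moved. The work goes in short steps, Python scripts to look and compute and a shell command to move; the robot and the scene stay as the last step left them, time stands still between calls to the robot, and variables do not carry over. Pictures are saved under pics/ and viewed, at most 17 in all, crops included, and the job is handed in when it is done.

```bash
mkdir -p pics; python3 - <<'E'
from bench import ctrl
import cv2,numpy as np
for n in("top","scene"):
    im,d=ctrl.get_image(n); cv2.imwrite(f"pics/{n}0.png",im); np.savez(f"pics/{n}0.npz",im=im,d=d)
    c=ctrl.camera_info(n); print(n,c)
s=ctrl.get_state(); print(s)
E
```

```text
top {'intrinsics': array([[397.32612996,   0.        , 312.20578475],
       [  0.        , 397.32612996, 199.72792576],
       [  0.        ,   0.        ,   1.        ]]), 'R': array([[ 0.00782535, -0.99996481,  0.0030229 ],
       [-0.98154226, -0.00825878, -0.19106694],
       [ 0.19108518, -0.00147194, -0.98157235]]), 't': array([-0.02939224,  0.50225876,  1.0314971 ])}
scene {'intrinsics': array([[443.96157917,   0.        , 326.64593871],
       [  0.        , 443.96157917, 191.82846215],
       [  0.        ,   0.        ,   1.        ]]), 'R': array([[ 0.7784142 ,  0.62750505,  0.01757096],
       [ 0.46929003, -0.56310325, -0.68020703],
       [-0.41693909,  0.53772869, -0.73280943]]), 't': array([-0.38422579, -0.18756002,  1.36174508])}
{'time': 0.1, 'joint_positions': array([ 1.17312129,  0.32174399, -0.0700709 ,  1.45155129,  0.0226127 ,
        1.37079712, -0.05688423]), 'qd': array([ 0.00227796, -0.00064385, -0.0008602 , -0.00326852,  0.00011015,
       -0.0014407 , -0.00096586]), 'joint_torque': array([ 3.20533882e-04, -4.92568803e+01, -4.05490184e-01, -3.13397813e+01,
       -6.42999052e-02,  3.96114390e-02,  5.15063550e-05]), 'position': array([ 0.25989955, -0.59523977,  0.22157481]), 'tool_rot': array([-3.07361502e+00, -6.41967834e-01,  7.17735463e-04]), 'ft_force': array([-0.16219026, -0.25218301, -0.56881633]), 'torque': array([-0.06837972,  0.02351994, -0.04758973]), 'grip_force': 0.0, 'grip_width': 1.000093187507999}
```

View pics/top0.png

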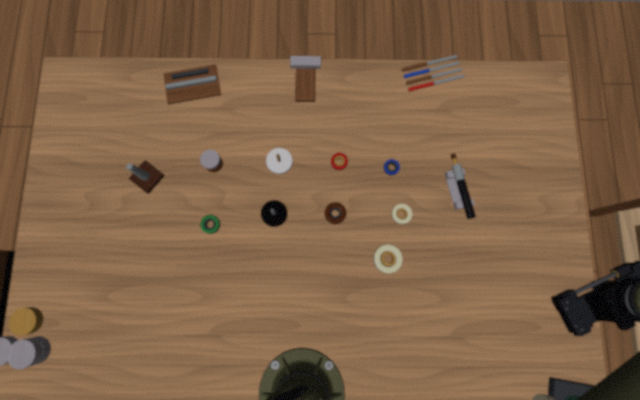

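View pics/scene0.png

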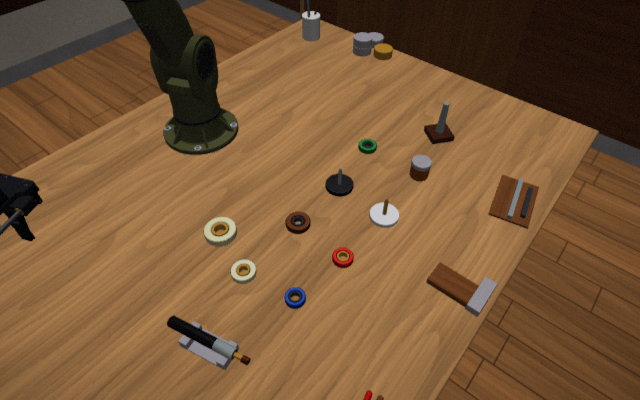

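Top view: brown (336,213), green (210,224), blue (392,167), small cream (402,214), large cream decoy (388,259), red (340,161). The black post base is at (274,213), the white base at (279,160) and the jar at (210,159).

```bash
cat > h.py <<'E'
import cv2,numpy as np
from bench import ctrl
def cast(n,uv,z):
    c=ctrl.camera_info(n);K=c["intrinsics"];R=c["R"];t=c["t"]
    d=R.T@np.linalg.inv(K)@np.array([uv[0],uv[1],1.]);o=-R.T@t
    return (o+d*(z-o[2])/d[2])
def masks(im):
    h=cv2.cvtColor(im,cv2.COLOR_BGR2HSV).astype(int);H,S,V=h[...,0],h[...,1],h[...,2]
    return dict(green=(H>50)&(H<90)&(S>120)&(V>40),blue=(H>105)&(H<130)&(S>130)&(V>50),red=((H<6)|(H>174))&(S>170)&(V>90),
     cream=(H>18)&(H<45)&(S<110)&(V>185),brown=((H<16)|(H>170))&(S>60)&(V<95),white=(S<35)&(V>190),black=(V<45))
E
python3 - <<'E'
from h import *
seeds=dict(top=dict(green=(210,224),blue=(392,167),red=(340,161),cream=(402,214),cream2=(388,259),brown=(336,213),white=(279,160),black=(274,213)),
 scene=dict(green=(368,146),blue=(295,297),red=(343,257),cream=(243,271),cream2=(220,231),brown=(298,222),white=(385,215),black=(340,185)))
for n in seeds:
    im=np.load(f"pics/{n}0.npz")["im"];M=masks(im)
    for k,(u,v) in seeds[n].items():
        m=M[k.rstrip("2")].astype(np.uint8); w=np.zeros_like(m); w[v-20:v+20,u-22:u+22]=1; m*=w
        cs,_=cv2.findContours(m,cv2.RETR_EXTERNAL,cv2.CHAIN_APPROX_NONE)
        c=max(cs,key=cv2.contourArea); hull=cv2.convexHull(c)
        e=cv2.fitEllipse(c); z=.012 if k in("white","black") else .012 if n=="scene" else .014
        p=cast(n,e[0],z); print(n,k,np.round(e[0],1),np.round(e[1],1),np.round(p[:2],4), im[v,u])
E
```

```text
top green [209.7 223.8] [15.3 16.1] [0.4389 0.2581] [ 73 100 131]
top blue [391.3 166.7] [12.9 13.5] [ 0.607  -0.2503] [ 69  96 124]
top red [338.8 160.9] [15.2 15.6] [ 0.6231 -0.1006] [ 73 107 136]Traceback (most recent call last):
  File "<stdin>", line 9, in <module>
ValueError: max() iterable argument is empty
```

```bash
python3 - <<'E'
from h import *
for n,P in dict(top=dict(cream=(402,206),cream2=(388,247),brown=(336,205),white=(270,165),black=(266,218),red=(340,154),wood=(360,240)),scene=dict(cream=(234,274),cream2=(207,233),brown=(288,225),white=(376,218),black=(332,188))).items():
    h=cv2.cvtColor(np.load(f"pics/{n}0.npz")["im"],cv2.COLOR_BGR2HSV)
    for k,(u,v) in P.items(): print(n,k,h[v-1:v+2,u].tolist())
E
```

```text
top cream [[24, 47, 175], [24, 46, 176], [24, 57, 169]]
top cream2 [[26, 48, 174], [27, 46, 177], [29, 39, 175]]
top brown [[8, 166, 66], [10, 168, 70], [8, 178, 66]]
top white [[170, 4, 179], [120, 1, 177], [150, 4, 177]]
top black [[120, 227, 9], [45, 64, 8], [161, 204, 10]]
top red [[4, 177, 138], [3, 198, 139], [7, 194, 138]]
top wood [[14, 112, 150], [14, 112, 153], [14, 110, 148]]
scene cream [[30, 33, 198], [28, 37, 200], [31, 39, 198]]
scene cream2 [[29, 47, 199], [27, 48, 201], [28, 51, 200]]
scene brown [[10, 165, 94], [11, 177, 91], [8, 190, 63]]
scene white [[114, 6, 204], [120, 9, 205], [120, 5, 203]]
scene black [[110, 25, 31], [105, 16, 31], [120, 8, 31]]
```

```bash
sed -i 's/cream=.*/cream=(S<80)\&(S>15)\&(V>140)\&(H>15)\&(H<45),brown=(S>120)\&(V<105),white=(S<40)\&(V>150),black=(V<60))/' h.py
cat > loc.py <<'E'
from h import *
seeds=dict(top=dict(green=(210,224),blue=(392,167),red=(340,161),cream=(402,214),cream2=(388,259),brown=(336,213),white=(279,160),black=(274,213)),
 scene=dict(green=(368,146),blue=(295,297),red=(343,257),cream=(243,271),cream2=(220,231),brown=(298,222),white=(385,215),black=(340,185)))
for n in seeds:
    im=np.load(f"pics/{n}0.npz")["im"];M=masks(im)
    for k,(u,v) in seeds[n].items():
        m=M[k.rstrip("2")].astype(np.uint8); w=np.zeros_like(m); w[v-20:v+20,u-22:u+22]=1; m*=w
        cs,_=cv2.findContours(m,cv2.RETR_EXTERNAL,cv2.CHAIN_APPROX_NONE)
        c=max(cs,key=cv2.contourArea); e=cv2.fitEllipse(cv2.convexHull(c)); z=.010 if k in("white","black") else .010 if n=="scene" else .013
        p=cast(n,e[0],z); print(n,k,np.round(e[0],1),np.round(e[1],1),np.round(p[:2],4))
E
python3 loc.py
```

```text
top green [209.7 223.9] [16.  16.7] [0.4387 0.2586]
top blue [391.2 166.8] [13.5 14. ] [ 0.6071 -0.2503]
top red [338.8 160.9] [15.8 16.1] [ 0.6232 -0.1007]
top cream [401.6 213.2] [20.3 21.3] [ 0.4732 -0.2754]
top cream2 [387.9 258.5] [28.8 29.5] [ 0.3476 -0.2335]
top brown [334.9 212.8] [21.8 22. ] [ 0.4727 -0.0891]
top white [278.7 160. ] [24.4 26.3] [0.6253 0.0719]
top black [273.7 213. ] [24.9 25.4] [0.4713 0.082 ]
scene green [367.1 144.7] [11.9 18.2] [0.4341 0.2648]
scene blue [294.9 297.4] [20.3 20.5] [ 0.6053 -0.2493]
scene red [342.7 255.8] [17.3 20.4] [ 0.6194 -0.096 ]
scene cream [242.7 269.5] [20.5 25.2] [ 0.4662 -0.2717]
scene cream2 [219.4 228.8] [23.8 32.4] [ 0.3366 -0.2262]
scene brown [297.5 222.6] [21.5 25.5] [ 0.4714 -0.0888]
scene white [384.  213.5] [21.5 29.2] [0.6216 0.0746]
scene black [339.2 183.9] [24.8 26.8] [0.4694 0.0841]
```

```bash
python3 -m handwheel '[[0.087,0,0,0,0,0,7.9],[0.087,0,0,0,0,0,7.9],[0.087,0,0,0,0,0,7.8],[0.087,0.023,-0.05,0.007,0,0,0],[0.087,0.023,-0.05,0.007,0,0,0],[0.087,0.023,-0.05,0.007,0,0,0],[0.087,0.023,-0.05,0.007,0,0,0],[0.087,0.023,-0.05,0.007,0,0,0],[0.087,0.023,-0.05,0.007,0,0,0],[0.087,0.023,-0.05,0.007,0,0,0],[0.087,0.023,-0.05,0.007,0,0,0],[0.087,0.023,-0.05,0.007,0,0,0]]' 20
python3 -m handwheel '[[0.087,0.004,-0.05,0.007,0,0,0],[0.087,0,0,0,0,0,0],[0.087,0,0,0,0,0,0]]'
python3 - <<'E'
from h import *
from scipy.spatial.transform import Rotation as R
s=ctrl.get_state();print(s["position"],R.from_rotvec(s["tool_rot"]).as_matrix().round(3))
c=ctrl.camera_info("wrist");print(c)
im,d=ctrl.get_image("wrist");cv2.imwrite("pics/w1.png",im);np.savez("pics/w1.npz",im=im,d=d)
E
```

```text
time: 1.6
position: [0.4674, -0.144, 0.1592]
tool_rot: [3.141, -0.0, -0.0]
ft_force: [1.9, -0.6, 0.3]
grip_width: 0.999
grip_force: 0.0
time: 1.98
position: [0.4709, -0.0964, 0.1523]
tool_rot: [3.141, -0.0, -0.001]
ft_force: [0.1, -1.1, 0.5]
grip_width: 0.993
grip_force: 0.0
[ 0.47089628 -0.09635488  0.15234488] [[ 1.    -0.    -0.001]
 [-0.    -1.    -0.001]
 [-0.001  0.001 -1.   ]]
{'intrinsics': array([[309.70691629,   0.        , 318.7063185 ],
       [  0.        , 309.70691629, 194.40762334],
       [  0.        ,   0.        ,   1.        ]]), 'R': array([[-4.15952916e-04, -9.99999678e-01,  6.85674992e-04],
       [-9.61531746e-01,  5.88302383e-04,  2.74693204e-01],
       [-2.74693519e-01, -5.45038833e-04, -9.61531681e-01]]), 't': array([-0.09547476,  0.43709664,  0.45306972])}
```

View pics/w1.png

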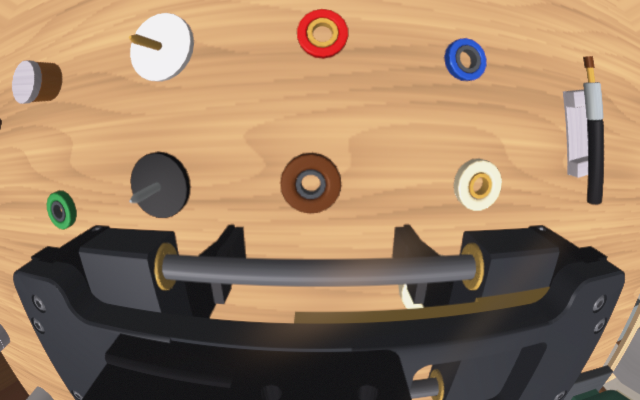

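```bash
cat >> h.py <<'E'
def wcast(c,uv,z):
    K=c["intrinsics"];x=(np.asarray(uv,float).reshape(-1,2)-K[:2,2])/K[0,0]
    r=np.hypot(*x.T);d=np.c_[x*(np.sin(r)/r)[:,None],np.cos(r)]@c["R"];o=-c["R"].T@c["t"]
    return o+d*((z-o[2])/d[:,2])[:,None]
def wfind(c,im,k,uv,win=45):
    m=masks(im)[k].astype(np.uint8);w=np.zeros_like(m);u,v=uv
    w[max(0,v-win):v+win,max(0,u-win):u+win]=1
    cs,_=cv2.findContours(m*w,cv2.RETR_EXTERNAL,cv2.CHAIN_APPROX_NONE);q=max(cs,key=cv2.contourArea)
    out=[]
    for z in (.008 if k not in("white","black") else .006,):
        P=wcast(c,cv2.convexHull(q)[:,0],z)[:,:2].astype(np.float32)
        e=cv2.fitEllipse(P);out.append((np.round(e[0],4),np.round(e[1],4)))
    return out
E
python3 - <<'E'
from h import *
c=ctrl.camera_info("wrist");im=np.load("pics/w1.npz")["im"]
h=cv2.cvtColor(im,cv2.COLOR_BGR2HSV)
for k,p in dict(brown=(291,183),black=(150,190),white=(165,60),cream=(466,185),red=(304,40)).items(): print(k,h[p[1],p[0]])
for k,p,w in (("brown",(311,183),38),("black",(160,185),38),("white",(162,46),40),("cream",(478,185),38),("red",(323,34),38),("blue",(466,60),35),("green",(61,210),30)):
    try: print(k,wfind(c,im,k,p,w))
    except Exception as e: print(k,e)
E
```

```text
brown [ 10 174 110]
black [100   9  87]
white [135   2 243]
cream [ 27  29 241]
red [  0 214 228]
brown [(array([ 0.467 , -0.0867]), array([0.0354, 0.0361]))]
black [(array([0.4681, 0.0845]), array([0.0734, 0.0787]))]
white [(array([0.6227, 0.076 ]), array([0.077 , 0.0778]))]
cream [(array([ 0.4676, -0.2761]), array([0.0588, 0.0656]))]
red [(array([ 0.6214, -0.0999]), array([0.0496, 0.0514]))]
blue [(array([ 0.6045, -0.2516]), array([0.0452, 0.0502]))]
green [(array([0.4354, 0.2638]), array([0.0526, 0.0647]))]
```

```bash
python3 -m handwheel '[[0.087,-0.001,-0.009,0.04,0,0,0],[0.087,0,0,0.04,0,0,0],[0.087,0,0,0.03,0,0,0],[0.087,0,0,0.02,0,0,0],[0.087,0,0,0.012,0,0,0],[0.087,0,0,0.004,0,0,0],[0.087,0,0,0,0,0,0],[0.05,0,0,0,0,0,0],[0.05,0,0,0,0,0,0],[0.05,0,0,0,0,0,0],[0.05,0,0,0,0,0,0],[0.05,0,0,0,0,0,0]]' 20
python3 - <<'E'
from h import *
im,d=ctrl.get_image("wrist");cv2.imwrite("pics/w2.png",im)
E
```

```text
time: 3.52
position: [0.4704, -0.0868, 0.0068]
tool_rot: [3.141, 0.0, 0.0]
ft_force: [-0.9, 0.4, 1.9]
grip_width: 0.672
grip_force: 20.0
```

View pics/w2.png

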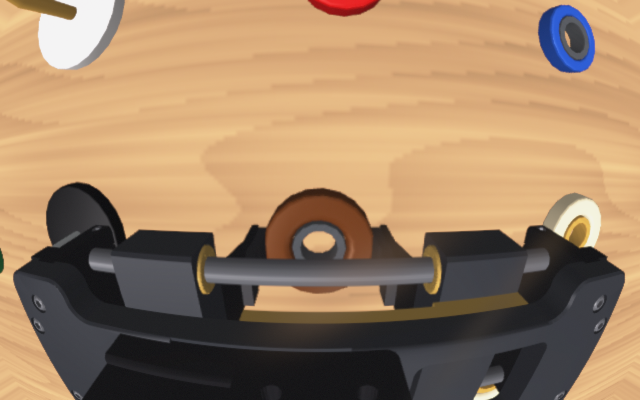

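```bash
python3 - <<'E'
from h import *
c=ctrl.camera_info("wrist");s=ctrl.get_state();im=cv2.imread("pics/w2.png")
print(s["position"],s["grip_width"])
print(wcast(c,[(319,243),(267,240),(372,240),(319,189),(319,291),(294,243),(345,243),(319,222),(319,262)],.016).round(4))
E
```

```text
[ 0.47040028 -0.08685515  0.00679304] 0.6738517443078523
[[ 0.4725 -0.0862  0.016 ]
 [ 0.4741 -0.0576  0.016 ]
 [ 0.4741 -0.1153  0.016 ]
 [ 0.503  -0.0862  0.016 ]
 [ 0.441  -0.0862  0.016 ]
 [ 0.4725 -0.0725  0.016 ]
 [ 0.4725 -0.1004  0.016 ]
 [ 0.4849 -0.0862  0.016 ]
 [ 0.4607 -0.0862  0.016 ]]
```

```bash
python3 -m handwheel '[[0.05,0,0,-0.02,0,0,0],[0.05,0,0,-0.04,0,0,0],[0.05,0,0,-0.035,0,0,0],[0.05,0,-0.03,0,0,0,0],[0.05,0,-0.05,0,0,0,0],[0.05,0,-0.05,0,0,0,0],[0.05,-0.002,-0.03,0,0,0,0],[0.05,0,-0.011,0,0,0,0],[0.05,0,0,0,0,0,0],[0.05,0,0,0,0,0,0]]'
python3 - <<'E'
from h import *
im,d=ctrl.get_image("wrist");cv2.imwrite("pics/w3.png",im);im,d=ctrl.get_image("scene");cv2.imwrite("pics/s3.png",im[90:290,200:520])
E
```

```text
time: 4.82
position: [0.4683, 0.0825, 0.1013]
tool_rot: [3.141, -0.004, -0.001]
ft_force: [-0.2, 0.3, -0.5]
grip_width: 0.675
grip_force: 20.0
```

View pics/w3.png

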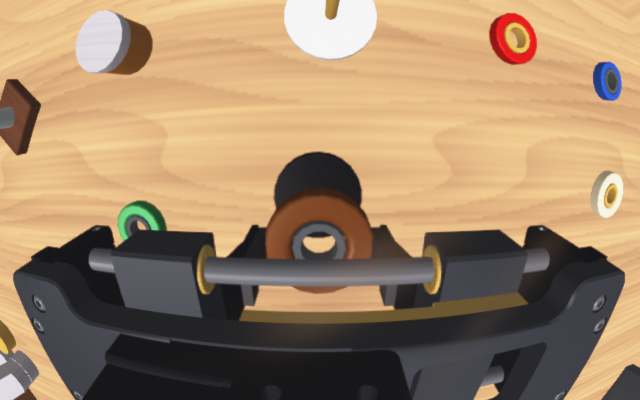

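```bash
python3 - <<'E'
from h import *
from scipy.optimize import least_squares as L
c=ctrl.camera_info("wrist");s=ctrl.get_state();im=cv2.imread("pics/w3.png")
print(s["position"])
h=cv2.cvtColor(im,cv2.COLOR_BGR2HSV);m=((h[...,2]<110)&(h[...,1]<110)).astype(np.uint8)
pts=[]
for u in range(280,356,3):
    v=next(v for v in range(135,190) if m[v,u]);pts.append((u,v-.5))
P=wcast(c,pts,.012)[:,:2]
f=L(lambda a:np.hypot(*(P-a).T)-.038,[.47,.08]);print("base",f.x,abs(f.fun).max())
m=((h[...,2]>150)&(h[...,1]<15)).astype(np.uint8)
cs,_=cv2.findContours(m[:100],cv2.RETR_EXTERNAL,cv2.CHAIN_APPROX_NONE)
q=[c_ for c_ in cs if cv2.pointPolygonTest(c_,(310,40),False)>0][0][:,0];q=q[q[:,1]>15]
P=wcast(c,q,.012)[:,:2];f=L(lambda a:np.hypot(*(P-a).T)-.038,[.62,.07],loss='soft_l1',f_scale=.001);print("white",f.x)
print(wcast(c,[(319,243)],s["position"][2]+.0095))
E
```

```text
[0.46836606 0.08273588 0.10138388]
base [0.46823521 0.08443619] 0.0008153479843120495
white [0.62181172 0.07381792]
[[0.47066334 0.08334328 0.11088388]]
```

View pics/s3.png

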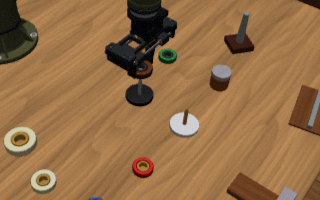

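```bash
python3 -m handwheel '[[0.05,-0.001,-0.0015,0,0,0,0],[0.05,0,0,0.015,0,0,0],[0.05,0,0,0.015,0,0,0],[0.05,0,0,0.015,0,0,0],[0.05,0,0,0.01,0,0,0],[0.05,0,0,0.01,0,0,0],[0.05,0,0,0.007,0,0,0],[0.05,0,0,0.005,0,0,0],[0.05,0,0,0,0,0,0],[0.05,0,0,0,0,0,0]]'
```

```text
time: 6.18
position: [0.4675, 0.0858, 0.0248]
tool_rot: [3.142, -0.0, 0.001]
ft_force: [1.1, -0.2, -0.5]
grip_width: 0.674
grip_force: 20.0
```

```bash
python3 -m handwheel '[[0.05,0,0,0.002,0,0,0],[0.05,0,0,0.002,0,0,0],[0.05,0,0,0.001,0,0,0],[0.05,0,0,0.001,0,0,0],[0.05,0,0,0,0,0,0],[0.05,0,0,0,0,0,0]]'
```

```text
time: 6.92
position: [0.4672, 0.0858, 0.0188]
tool_rot: [3.141, -0.0, -0.0]
ft_force: [-2.4, -0.4, 4.3]
grip_width: 0.674
grip_force: 20.0
```

```bash
python3 -m handwheel '[[0.087,0,0,0,0,0,0],[0.087,0,0,0,0,0,0],[0.087,0,0,0,0,0,0],[0.087,0,0,-0.02,0,0,0],[0.087,0,0,-0.04,0,0,0],[0.087,0,0,-0.05,0,0,0],[0.087,-0.01,-0.05,-0.01,0,0,0],[0.087,-0.01,-0.05,0,0,0,0],[0.087,-0.01,-0.05,0,0,0,0],[0.087,0,-0.026,0,0,0,0],[0.087,0,0,0,0,0,0],[0.087,0,0,0,0,0,0]]'
python3 - <<'E'
from h import *
s=ctrl.get_state();c=ctrl.camera_info("wrist");im,d=ctrl.get_image("wrist");cv2.imwrite("pics/w4.png",im)
print(s["position"]);print(wfind(c,im,"green",(318,195),60))
E
```

```text
time: 8.43
position: [0.4374, 0.2605, 0.1381]
tool_rot: [3.14, -0.002, -0.001]
ft_force: [-0.9, -0.7, 0.1]
grip_width: 1.0
grip_force: 0.0
[0.43742493 0.26045724 0.13814444]
[(array([0.4344, 0.2614]), array([0.0524, 0.0539]))]
```

View pics/w4.png

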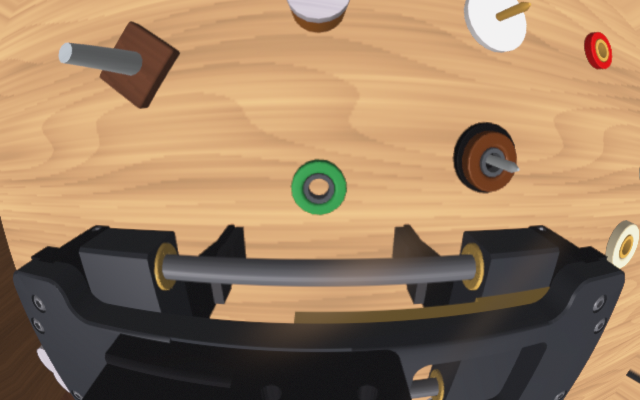

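Brown is on its post with green at (319,187). Grasp green.

```bash
python3 -m handwheel '[[0.087,-0.002,-0.001,0.04,0,0,0],[0.087,0,0,0.04,0,0,0],[0.087,0,0,0.03,0,0,0],[0.087,0,0,0.017,0,0,0],[0.087,0,0,0.005,0,0,0],[0.087,0,0,0,0,0,0],[0.045,0,0,0,0,0,0],[0.045,0,0,0,0,0,0],[0.045,0,0,0,0,0,0],[0.045,0,0,0,0,0,0],[0.045,0,0,0,0,0,0]]'
python3 - <<'E'
from h import *
s=ctrl.get_state();c=ctrl.camera_info("wrist");im,d=ctrl.get_image("wrist");cv2.imwrite("pics/w5.png",im)
m=masks(im)["green"].astype(np.uint8);m[:120]=0
n,l,st,ce=cv2.connectedComponentsWithStats(m);i=1+st[1:,4].argmax();x,y,w,h,_=st[i];print(st[i])
P=wcast(c,[(x,243),(x+w,243),(x+w/2,y)],.016);print(s["position"],P, "cx",P[2,0]-.027)
E
```

```text
time: 9.85
position: [0.4353, 0.2626, 0.0066]
tool_rot: [3.141, -0.0, 0.0]
ft_force: [-0.2, -0.2, 0.7]
grip_width: 0.577
grip_force: 20.0
[ 272  194   93   65 3160]
[0.43525159 0.26264422 0.00660718] [[0.43731557 0.2891503  0.016     ]
 [0.43729457 0.23798977 0.016     ]
 [0.46532028 0.26355404 0.016     ]] cx 0.4383202754933942
```

```bash
python3 -m handwheel '[[0.045,0,0,-0.02,0,0,0],[0.045,0,0,-0.04,0,0,0],[0.045,0,0,-0.04,0,0,0],[0.045,0.005,0.03,0,0,0,0],[0.045,0.01,0.05,0,0,0,0],[0.045,0.01,0.05,0,0,0,0],[0.045,0.006,0.035,0,0,0,0],[0.045,0,0.013,0,0,0,0],[0.045,0,0,0,0,0,0],[0.045,0,0,0,0,0,0]]'
python3 - <<'E'
from h import *
s=ctrl.get_state();print(s["position"]);c=ctrl.camera_info("wrist");im,d=ctrl.get_image("wrist");a=im[120:300,200:440]
im2,_=ctrl.get_image("scene");np.savez("pics/w6.npz",im=im)
print("base edge z12",wcast(c,[(319,150)],.012))
cv2.imwrite("pics/w6.png",np.hstack([cv2.resize(a,(480,360),interpolation=2),cv2.resize(im2[110:230,270:370],(300,360),interpolation=2)]))
E
```

```text
time: 11.15
position: [0.466, 0.0868, 0.1069]
tool_rot: [-3.141, -0.004, -0.001]
ft_force: [0.1, -0.7, -0.8]
grip_width: 0.57
grip_force: 20.0
[0.46600395 0.08678365 0.10686829]
base edge z12 [[0.50488102 0.08752907 0.012     ]]
```

View pics/w6.png

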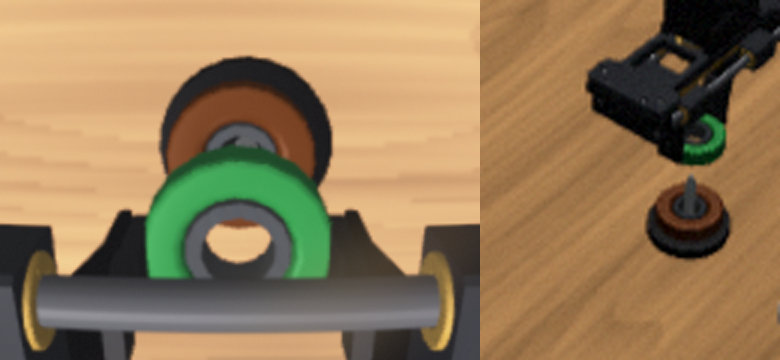

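```bash
cat >> h.py <<'E'
def base(c,im,kind,u0,u1,top=60):
    from scipy.optimize import least_squares as L
    h=cv2.cvtColor(im,cv2.COLOR_BGR2HSV);m=((h[...,2]<110)&(h[...,1]<110)) if kind=="black" else ((h[...,2]>150)&(h[...,1]<18))
    pts=[]
    for u in range(u0,u1,3):
        v=np.flatnonzero(m[top:215,u])
        if len(v): pts.append((u,top+v[0]-.5))
    P=wcast(c,pts,.012)[:,:2]
    f=L(lambda a:np.hypot(*(P-a).T)-.038,P.mean(0)-[.02,0],loss='soft_l1',f_scale=.001);return f.x.round(4),abs(f.fun).max()
E
python3 - <<'E'
from h import *
c=ctrl.camera_info("wrist");print(base(c,np.load("pics/w6.npz")["im"],"black",285,361,120),ctrl.get_state()["position"],wcast(c,[(319,243)],.1165))
E
```

```text
(array([0.4679, 0.0841]), np.float64(0.0010653566501941242)) [0.46596839 0.08660371 0.10664966] [[0.46845108 0.08725288 0.1165    ]]
```

```bash
python3 -m handwheel '[[0.045,0,0.0025,0,0,0,0],[0.045,0,0,0.015,0,0,0],[0.045,0,0,0.015,0,0,0],[0.045,0,0,0.015,0,0,0],[0.045,0,0,0.01,0,0,0],[0.045,0,0,0.007,0,0,0],[0.045,0,0,0.004,0,0,0],[0.045,0,0,0.002,0,0,0],[0.045,0,0,0.002,0,0,0],[0.045,0,0,0.001,0,0,0],[0.045,0,0,0,0,0,0],[0.045,0,0,0,0,0,0]]'
```

```text
time: 12.75
position: [0.4663, 0.0823, 0.0357]
tool_rot: [3.141, -0.0, 0.0]
ft_force: [-1.0, 0.1, -0.7]
grip_width: 0.58
grip_force: 20.0
```

```bash
python3 -m handwheel '[[0.045,0,0,0.001,0,0,0],[0.045,0,0,0.0005,0,0,0],[0.045,0,0,0,0,0,0],[0.045,0,0,0,0,0,0]]'
```

```text
time: 13.25
position: [0.4664, 0.0823, 0.0345]
tool_rot: [3.141, -0.0, 0.0]
ft_force: [-1.0, -0.7, 5.8]
grip_width: 0.577
grip_force: 20.0
```

```bash
python3 -m handwheel '[[0.087,0,0,0,0,0,0],[0.087,0,0,0,0,0,0],[0.087,0,0,0,0,0,0],[0.087,0,0,-0.02,0,0,0],[0.087,0,0,-0.04,0,0,0],[0.087,0,0,-0.035,0,0,0],[0.087,0.02,0.045,0,0,0,0],[0.087,0.02,0.05,0,0,0,0],[0.087,0.02,0.05,0,0,0,0],[0.087,0.02,0.05,0,0,0,0],[0.087,0.02,0.05,0,0,0,0],[0.087,0.02,0.05,0,0,0,0]]'
python3 -m handwheel '[[0.087,0.017,0.036,0,0,0,0],[0.087,0,0,0,0,0,0],[0.087,0,0,0,0,0,0]]'
python3 - <<'E'
from h import *
s=ctrl.get_state();c=ctrl.camera_info("wrist");im,d=ctrl.get_image("wrist");cv2.imwrite("pics/w7.png",im)
print(s["position"]);print(wfind(c,im,"blue",(318,195),60))
E
```

```text
time: 14.75
position: [0.5867, -0.2144, 0.1288]
tool_rot: [-3.142, 0.0, 0.0]
ft_force: [1.8, 0.6, -0.3]
grip_width: 1.003
grip_force: 0.0
time: 15.12
position: [0.603, -0.2476, 0.1285]
tool_rot: [-3.14, -0.001, 0.001]
ft_force: [-0.4, 0.0, -0.2]
grip_width: 1.001
grip_force: 0.0
[ 0.60297752 -0.24760658  0.12847261]
[(array([ 0.603 , -0.2491]), array([0.0449, 0.0465]))]
```

View pics/w7.png

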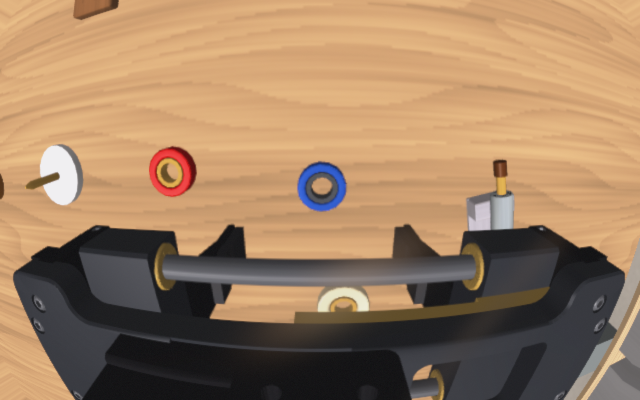

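Blue is at (322,187) between the fingers and clear of the handpiece. Grasp.

```bash
python3 -m handwheel '[[0.087,0.003,0.0015,0.04,0,0,0],[0.087,0,0,0.04,0,0,0],[0.087,0,0,0.025,0,0,0],[0.087,0,0,0.013,0,0,0],[0.087,0,0,0.004,0,0,0],[0.07,0,0,0,0,0,0],[0.037,0,0,0,0,0,0],[0.037,0,0,0,0,0,0],[0.037,0,0,0,0,0,0],[0.037,0,0,0,0,0,0],[0.037,0,0,0,0,0,0]]'
cat > held.py <<'E'
from h import *
import sys
k,r=sys.argv[1],float(sys.argv[2])
s=ctrl.get_state();c=ctrl.camera_info("wrist");im,d=ctrl.get_image("wrist");cv2.imwrite(f"pics/held_{k}.png",im)
m=masks(im)[k].astype(np.uint8);m[:150]=0;m[:,:240]=0;m[:,400:]=0
n,l,st,ce=cv2.connectedComponentsWithStats(m);i=1+st[1:,4].argmax();x,y,w,h,_=st[i];print(st[i])
P=wcast(c,[(x,243),(x+w,243),(x+w/2,y)],.016);p=s["position"]
print(p,s["grip_width"]*87,"offset",P[2,0]-r-p[0],P[:2,1].mean()-p[1])
E
python3 held.py blue .023
```

```text
time: 16.55
position: [0.6062, -0.2503, 0.0071]
tool_rot: [3.141, -0.0, 0.0]
ft_force: [0.4, 0.4, 0.4]
grip_width: 0.488
grip_force: 20.0
[ 279  205   79   55 2024]
[ 0.60621956 -0.25027402  0.00714501] 42.46129920772075 offset 0.0008978400644343854 0.0009102003004680115
```

```bash
python3 -m handwheel '[[0.037,0,0,-0.025,0,0,0],[0.037,0,0,-0.04,0,0,0],[0.037,0,0,-0.04,0,0,0],[0.037,-0.015,-0.033,0,0,0,0],[0.037,-0.02,-0.05,0,0,0,0],[0.037,-0.02,-0.05,0,0,0,0],[0.037,-0.02,-0.05,0,0,0,0],[0.037,-0.02,-0.05,0,0,0,0],[0.037,-0.02,-0.05,0,0,0,0],[0.037,-0.014,-0.03,0,0,0,0],[0.037,-0.01,-0.02,0,0,0,0],[0.037,0,0,0,0,0,0]]'
python3 -m handwheel '[[0.037,0,0,0,0,0,0]]'
python3 - <<'E'
from h import *
s=ctrl.get_state();print(s["position"]);c=ctrl.camera_info("wrist");im,d=ctrl.get_image("wrist");a=im[120:300,200:440];np.savez("pics/w8.npz",im=im)
im2,_=ctrl.get_image("scene")
print(base(c,im,"black",285,355,120),wcast(c,[(319,243)],s["position"][2]+.0095))
cv2.imwrite("pics/w8.png",np.hstack([cv2.resize(a,(480,360),interpolation=2),cv2.resize(im2[110:230,270:370],(300,360),interpolation=2)]))
E
```

```text
time: 18.1
position: [0.4668, 0.0838, 0.1121]
tool_rot: [3.141, 0.004, 0.0]
ft_force: [-1.0, -0.8, -0.5]
grip_width: 0.488
grip_force: 20.0
time: 18.23
position: [0.4678, 0.0813, 0.112]
tool_rot: [3.141, -0.003, 0.0]
ft_force: [-0.4, -0.1, -0.3]
grip_width: 0.481
grip_force: 20.0
[0.46784778 0.08130113 0.11203181]
(array([0.4681, 0.0844]), np.float64(0.0006197419647046842)) [[0.47016786 0.08194035 0.12153181]]
```

View pics/w8.png

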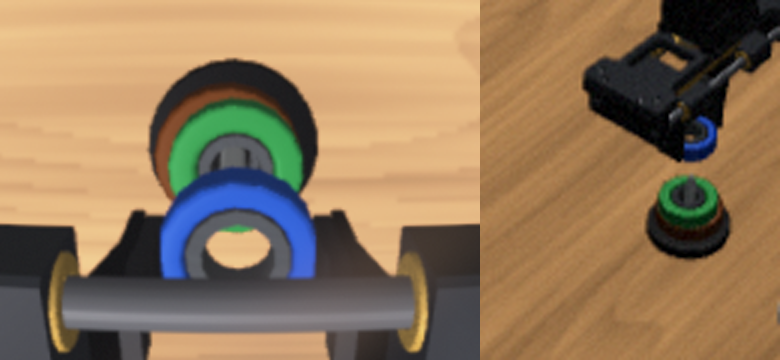

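```bash
python3 -m handwheel '[[0.037,0,-0.002,0,0,0,0],[0.037,0,0,0.015,0,0,0],[0.037,0,0,0.015,0,0,0],[0.037,0,0,0.012,0,0,0],[0.037,0,0,0.008,0,0,0],[0.037,0,0,0.005,0,0,0],[0.037,0,0,0.003,0,0,0],[0.037,0,0,0.001,0,0,0],[0.037,0,0,0.001,0,0,0],[0.037,0,0,0,0,0,0],[0.037,0,0,0,0,0,0]]'
```

```text
time: 19.7
position: [0.4673, 0.0848, 0.0522]
tool_rot: [3.141, -0.0, 0.0]
ft_force: [-0.1, 0.4, -1.6]
grip_width: 0.488
grip_force: 20.0
```

```bash
python3 -m handwheel '[[0.037,0,0,0.001,0,0,0],[0.037,0,0,0.0005,0,0,0],[0.037,0,0,0,0,0,0],[0.037,0,0,0,0,0,0]]'
```

```text
time: 20.2
position: [0.4674, 0.0848, 0.051]
tool_rot: [3.141, -0.0, 0.0]
ft_force: [-1.0, -0.5, 5.2]
grip_width: 0.486
grip_force: 20.0
```

```bash
python3 -m handwheel '[[0.087,0,0,0,0,0,0],[0.087,0,0,0,0,0,0],[0.087,0,0,0,0,0,0],[0.087,0,0,-0.02,0,0,0],[0.087,0,0,-0.035,0,0,0],[0.087,0,0,-0.025,0,0,0],[0.087,0.004,0.04,0,0,0,0],[0.087,0,0.05,0,0,0,0],[0.087,0,0.05,0,0,0,0],[0.087,0,0.05,0,0,0,0],[0.087,0,0.05,0,0,0,0],[0.087,0,0.05,0,0,0,0]]'
python3 -m handwheel '[[0.087,0,0.05,0,0,0,0],[0.087,0,0.019,0,0,0,0],[0.087,0,0,0,0,0,0],[0.087,0,0,0,0,0,0]]'
python3 - <<'E'
from h import *
s=ctrl.get_state();c=ctrl.camera_info("wrist");im,d=ctrl.get_image("wrist");cv2.imwrite("pics/w9.png",im)
print(s["position"]);print(wfind(c,im,"cream",(318,195),45))
E
```

```text
time: 21.7
position: [0.471, -0.2068, 0.1305]
tool_rot: [3.141, -0.0, 0.0]
ft_force: [1.3, 0.7, 0.1]
grip_width: 1.003
grip_force: 0.0
time: 22.2
position: [0.4717, -0.2719, 0.1304]
tool_rot: [-3.14, -0.004, 0.0]
ft_force: [-0.3, -0.0, -0.7]
grip_width: 1.001
grip_force: 0.0
[ 0.47168971 -0.27186797  0.13040332]
[(array([ 0.4672, -0.2734]), array([0.0587, 0.0596]))]
```

View pics/w9.png

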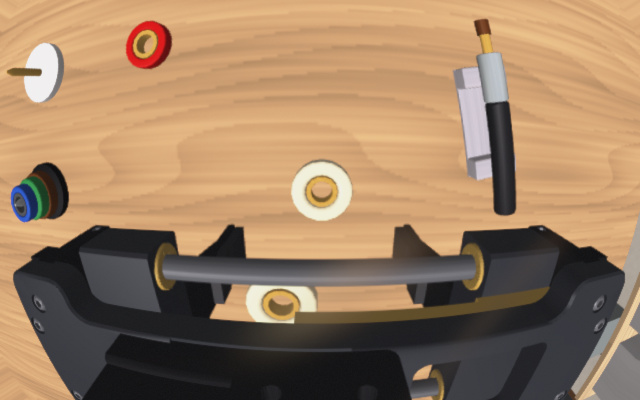

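Stack of brown, green and blue looks right at the left. The 58 mm cream is at (322,190), measured 59 mm. Grasp.

```bash
python3 -m handwheel '[[0.087,-0.002,0.0015,0.04,0,0,0],[0.087,0,0,0.04,0,0,0],[0.087,0,0,0.025,0,0,0],[0.087,0,0,0.014,0,0,0],[0.087,0,0,0.0045,0,0,0],[0.08,0,0,0,0,0,0],[0.048,0,0,0,0,0,0],[0.048,0,0,0,0,0,0],[0.048,0,0,0,0,0,0],[0.048,0,0,0,0,0,0],[0.048,0,0,0,0,0,0]]'
python3 held.py cream .029
```

```text
time: 23.62
position: [0.4694, -0.2759, 0.0074]
tool_rot: [3.141, -0.0, 0.001]
ft_force: [1.0, -0.4, 4.2]
grip_width: 0.626
grip_force: 20.0
[ 269  196  100   64 3458]
[ 0.46935322 -0.27588573  0.00740615] 54.43827466541905 offset -0.0002557161444768363 0.0006534225627510271
```

```bash
python3 -m handwheel '[[0.048,0,0,-0.025,0,0,0],[0.048,0,0,-0.04,0,0,0],[0.048,0,0,-0.035,0,0,0],[0.048,0.013,-0.03,0,0,0,0],[0.048,0.02,-0.05,0,0,0,0],[0.048,0.02,-0.05,0,0,0,0],[0.048,0.02,-0.05,0,0,0,0],[0.048,0.02,-0.05,0,0,0,0],[0.048,0.02,-0.05,0,0,0,0],[0.048,0.02,-0.04,0,0,0,0],[0.048,0.013,-0.022,0,0,0,0],[0.048,0.006,-0.007,0,0,0,0]]'
python3 -m handwheel '[[0.048,0,0,0,0,0,0],[0.048,0,0,0,0,0,0],[0.048,0,0,0,0,0,0]]'
python3 - <<'E'
from h import *
s=ctrl.get_state();print(s["position"]);c=ctrl.camera_info("wrist");im,d=ctrl.get_image("wrist");a=im[120:300,200:440]
im2,_=ctrl.get_image("scene")
print(base(c,im,"white",285,355,120),wcast(c,[(319,243)],s["position"][2]+.0095))
cv2.imwrite("pics/w10.png",np.hstack([cv2.resize(a,(480,360),interpolation=2),cv2.resize(im2[130:250,330:430],(300,360),interpolation=2)]))
E
```

```text
time: 25.18
position: [0.6212, 0.0754, 0.1065]
tool_rot: [-3.141, -0.004, 0.001]
ft_force: [0.6, 0.3, -0.5]
grip_width: 0.622
grip_force: 20.0
time: 25.55
position: [0.621, 0.0717, 0.107]
tool_rot: [3.141, -0.003, -0.0]
ft_force: [1.4, -0.1, 0.0]
grip_width: 0.627
grip_force: 20.0
[0.62097373 0.07165563 0.10704105]
(array([0.6209, 0.0737]), np.float64(0.0005540627436520854)) [[0.62330071 0.07229885 0.11654105]]
```

View pics/w10.png

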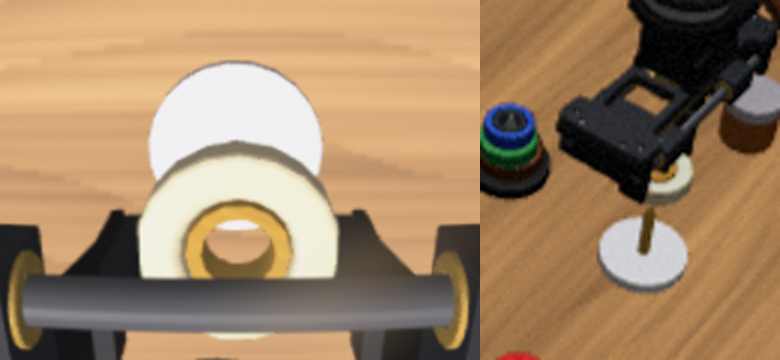

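```bash
python3 -m handwheel '[[0.048,0,-0.0015,0,0,0,0],[0.048,0,0,0.015,0,0,0],[0.048,0,0,0.015,0,0,0],[0.048,0,0,0.015,0,0,0],[0.048,0,0,0.015,0,0,0],[0.048,0,0,0.012,0,0,0],[0.048,0,0,0.007,0,0,0],[0.048,0,0,0.004,0,0,0],[0.048,0,0,0.002,0,0,0],[0.048,0,0,0.001,0,0,0],[0.048,0,0,0,0,0,0],[0.048,0,0,0,0,0,0]]'
```

```text
time: 27.15
position: [0.6214, 0.0748, 0.0213]
tool_rot: [3.141, -0.0, 0.001]
ft_force: [0.3, 0.5, -0.2]
grip_width: 0.626
grip_force: 20.0
```

```bash
python3 -m handwheel '[[0.048,0,0,0.001,0,0,0],[0.048,0,0,0.001,0,0,0],[0.048,0,0,0,0,0,0],[0.048,0,0,0,0,0,0]]'
```

```text
time: 27.65
position: [0.6213, 0.0748, 0.0194]
tool_rot: [3.141, -0.0, 0.0]
ft_force: [-1.6, -0.5, 3.9]
grip_width: 0.626
grip_force: 20.0
```

```bash
python3 -m handwheel '[[0.087,0,0,0,0,0,0],[0.087,0,0,0,0,0,0],[0.087,0,0,0,0,0,0],[0.087,0,0,-0.02,0,0,0],[0.087,0,0,-0.045,0,0,0],[0.087,0,0,-0.045,0,0,0],[0.087,0,0.045,0,0,0,0],[0.087,0,0.05,0,0,0,0],[0.087,0,0.05,0,0,0,0],[0.087,0,0.03,0,0,0,0],[0.087,0,0,0,0,0,0],[0.087,0,0,0,0,0,0]]'
python3 - <<'E'
from h import *
s=ctrl.get_state();c=ctrl.camera_info("wrist");im,d=ctrl.get_image("wrist");cv2.imwrite("pics/w11.png",im)
print(s["position"]);print(wfind(c,im,"red",(318,195),60))
E
```

```text
time: 29.15
position: [0.6216, -0.0986, 0.13]
tool_rot: [-3.141, -0.002, -0.002]
ft_force: [0.2, 0.2, -0.1]
grip_width: 1.002
grip_force: 0.0
[ 0.62158293 -0.0986002   0.13001968]
[(array([ 0.6189, -0.099 ]), array([0.0497, 0.0514]))]
```

View pics/w11.png

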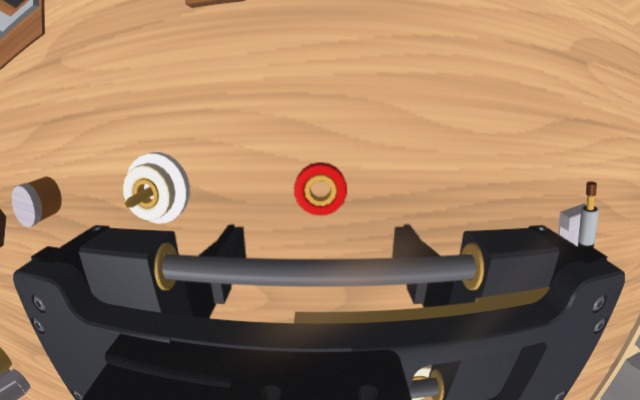

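Cream sits on the brass post at (150,190) and red is at (320,189). Grasp red in place, with a further 123 mm down.

```bash
python3 -m handwheel '[[0.087,0,0,0.04,0,0,0],[0.087,0,0,0.04,0,0,0],[0.087,0,0,0.025,0,0,0],[0.087,0,0,0.014,0,0,0],[0.087,0,0,0.004,0,0,0],[0.075,0,0,0,0,0,0],[0.041,0,0,0,0,0,0],[0.041,0,0,0,0,0,0],[0.041,0,0,0,0,0,0],[0.041,0,0,0,0,0,0],[0.041,0,0,0,0,0,0]]'
python3 held.py red .025
```

```text
time: 30.58
position: [0.6213, -0.1003, 0.0062]
tool_rot: [3.141, -0.0, 0.0]
ft_force: [-0.6, 0.3, 1.5]
grip_width: 0.527
grip_force: 20.0
[ 276  200   86   59 2555]
[ 0.6212898  -0.10032817  0.00624658] 45.880011563849166 offset 0.0019095840356708749 0.0006625037308035375
```

```bash
python3 -m handwheel '[[0.041,0,0,-0.025,0,0,0],[0.041,0,0,-0.04,0,0,0],[0.041,0,0,-0.04,0,0,0],[0.041,-0.001,-0.035,0,0,0,0],[0.041,0,-0.05,0,0,0,0],[0.041,0,-0.05,0,0,0,0],[0.041,0,-0.03,0,0,0,0],[0.041,0,-0.009,0,0,0,0],[0.041,0,0,0,0,0,0],[0.041,0,0,0,0,0,0],[0.041,0,0,0,0,0,0]]'
python3 - <<'E'
from h import *
s=ctrl.get_state();print(s["position"]);c=ctrl.camera_info("wrist");im,d=ctrl.get_image("wrist");a=im[120:300,200:440]
im2,_=ctrl.get_image("scene")
print(base(c,im,"white",285,355,120),wcast(c,[(319,243)],s["position"][2]+.0095))
cv2.imwrite("pics/w12.png",np.hstack([cv2.resize(a,(480,360),interpolation=2),cv2.resize(im2[130:250,330:430],(300,360),interpolation=2)]))
E
```

```text
time: 32.0
position: [0.6204, 0.0717, 0.1109]
tool_rot: [3.141, -0.004, -0.0]
ft_force: [0.5, 0.1, -0.5]
grip_width: 0.529
grip_force: 20.0
[0.62043814 0.07171214 0.11088889]
(array([0.6209, 0.0737]), np.float64(0.000526849386299183)) [[0.62273841 0.07236289 0.12038889]]
```

View pics/w12.png

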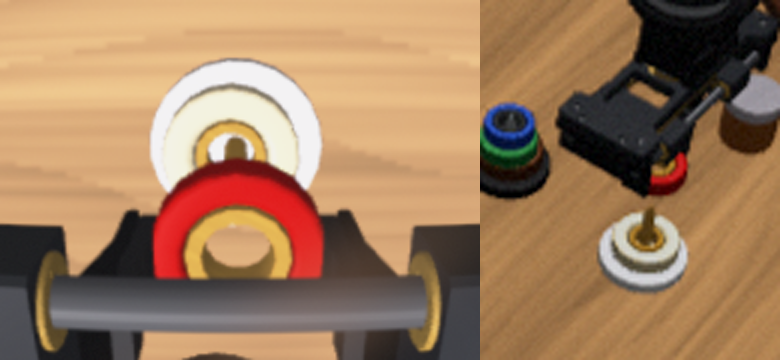

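```bash
python3 -m handwheel '[[0.041,-0.001,-0.0015,0,0,0,0],[0.041,0,0,0.015,0,0,0],[0.041,0,0,0.015,0,0,0],[0.041,0,0,0.015,0,0,0],[0.041,0,0,0.012,0,0,0],[0.041,0,0,0.008,0,0,0],[0.041,0,0,0.005,0,0,0],[0.041,0,0,0.002,0,0,0],[0.041,0,0,0.001,0,0,0],[0.041,0,0,0.001,0,0,0],[0.041,0,0,0,0,0,0],[0.041,0,0,0,0,0,0]]'
```

```text
time: 33.6
position: [0.6193, 0.0753, 0.0372]
tool_rot: [3.142, -0.0, 0.0]
ft_force: [0.1, 0.2, -0.3]
grip_width: 0.529
grip_force: 20.0
```

```bash
python3 -m handwheel '[[0.041,0,0,0.001,0,0,0],[0.041,0,0,0.001,0,0,0],[0.041,0,0,0.0005,0,0,0],[0.041,0,0,0,0,0,0],[0.041,0,0,0,0,0,0]]'
```

```text
time: 34.22
position: [0.6192, 0.0753, 0.0345]
tool_rot: [3.142, -0.0, -0.0]
ft_force: [0.5, 0.5, -0.6]
grip_width: 0.529
grip_force: 20.0
```

```bash
python3 -m handwheel '[[0.041,0,0,0.0005,0,0,0],[0.041,0,0,0.0003,0,0,0],[0.041,0,0,0,0,0,0],[0.041,0,0,0,0,0,0]]'
```

```text
time: 34.72
position: [0.6193, 0.0753, 0.0342]
tool_rot: [3.141, -0.0, 0.0]
ft_force: [-2.9, -1.1, 5.5]
grip_width: 0.53
grip_force: 20.0
```

Contact. Release, rise and back away.

```bash
python3 -m handwheel '[[0.087,0,0,0,0,0,0],[0.087,0,0,0,0,0,0],[0.087,0,0,0,0,0,0],[0.087,0,0,-0.02,0,0,0],[0.087,0,0,-0.045,0,0,0],[0.087,0,0,-0.045,0,0,0],[0.087,-0.01,0.05,-0.02,0,0,0],[0.087,-0.01,0.05,0,0,0,0],[0.087,-0.01,0.05,0,0,0,0],[0.087,0,0.04,0,0,0,0],[0.087,0,0,0,0,0,0],[0.087,0,0,0,0,0,0]]'
python3 - <<'E'
from h import *
im,d=ctrl.get_image("scene");cv2.imwrite("pics/end.png",cv2.resize(im[90:290,200:460],(780,600),interpolation=2))
E
```

```text
time: 36.22
position: [0.5896, -0.1138, 0.1648]
tool_rot: [-3.141, -0.001, -0.002]
ft_force: [0.0, -0.0, 0.6]
grip_width: 0.998
grip_force: 0.0
```

View pics/end.png

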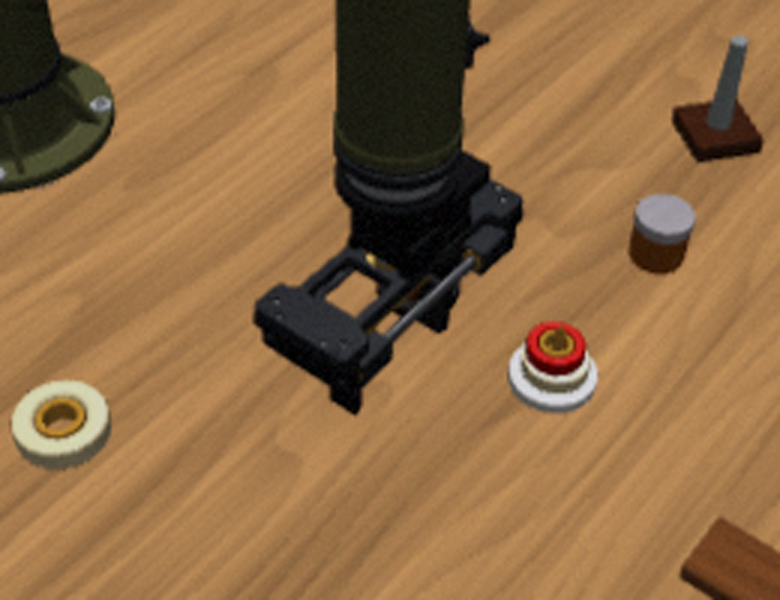

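The picture shows red lying flat on cream at (553,365), and the jar and mandrel undisturbed. The arm hides the steel stack here, but earlier views showed it complete. Handing in.

```bash
python3 -c "
from bench import ctrl
print(ctrl.close_job())"
```

```text
the job is handed in; nothing more can be done
None
```

All five wheels are on their posts in the order asked (brown, green, blue on the steel post; cream, red on the brass post), each lowered to contact before release, and the job was handed in at about 36 s; the arm hid the steel post in the last picture, but earlier views showed that stack complete.

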